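# Sort look-alike billet canisters by heft and clamp the solid one in the carrier

### The arm

A 6-joint arm with a two-finger parallel gripper is mounted at the origin on a cart in front of the work surface, level with it; the furniture and walls round the work are solid. World frame = base frame: x ahead of the robot, y to its left, z up, the work surface at z = 0. Lengths are in m, angles in rad, forces in N, time in s.
With the tool pointing down it reaches from about 0.275 to 0.75 m from the base axis. Payload 10.2 kg.
Tool frame: the origin (TCP) lies on the centre line of the jaws, within the pads' length; the fingertips stand 14 mm ahead of it and the grasp point (between the pads) lies 5 mm behind it; z points along the fingers, y is the line along which they close (so a half turn about z gives the same grasp; the last joint's range is limited). The gripper opens to 85 mm and grips with 20 to 120 N. Pads are 22 mm wide; open, the fingers measure 114 mm over their backs; the gripper's body (76 mm by 85 mm) begins 54 mm behind the grasp point. The pads swing forward as they close: fully open they stand 13 mm farther back than shut.
Start: joints at [-1.562, 0.313, 1.498, -0, 1.331, -0.223], TCP at [0.121, -0.511, 0.214] pointing down, gripper open.
Joint ranges: [-2.94, 2.94], [-0.97, 2.17], [0.19, 2.56], [-1.23, 4.37], [0.02, 3.11], [-2.88, 2.88]. Speed limits (rad/s): [2.39, 2.39, 3.01, 3.14, 3.14, 3.14].

### API

Orientations are given as a 3x3 rotation matrix whose columns are the frame's x, y, z axes.
In Python, from cell import status, cams, env, nets gives the robot as it stands.
- The arm moves only by the tool carry_out, never from a script. Its argument "targets" is one flat list of numbers, 5 for each row, row after row: the finger opening in m, from 0 to 0.0854, then the shift along the tool's x, y, z in m, then the turn about the tool's z in rad. A call has 1 to 20 rows; each row is the pose to reach, as a shift and turn from the pose commanded when the call began, along the tool's axes at that moment; what a row does not reach only later rows make up. A row lasts 1/12 s, in which the tool goes at most 41.7 mm and 7.16 degrees, less where a joint would pass 70% of its speed; a pose out of reach is approached as far as the arm can. A call with a gripper value outside its range is refused whole. The fingers move at their own pace and stop on an object; "grip_force" is the grip in N (left out, the last holds). Time passes only in rows, so rows that repeat a pose let the fingers close. It gives the time, the measured TCP pose, the force, the opening and the grip force at its end, in the units of the state.
- status.sense(): the state, without advancing time (a new reading comes with each control period).
- cams.grab_frame(name): name is "scene" or "top"; returns the picture (400x640x3 uint8, red, green, blue); there is no depth.
- cams.calibration(name): a dict with "fov_y" (degrees; the focal length in pixels is half the picture's height over the tangent of half this angle, whatever the lens; pixels are square), "cx", "cy" (the principal point, pixels), "R" (3x3) and "t" (3): a world point X has camera coordinates R X + t. Camera axes: x right, y down, z forward; pixel columns grow to the right and rows downward; lengths in m; the calibration is good to about 2 mm. A picture is of the moment at which its call begins. calibration takes no time and is no camera call.
- env.hand_in(): hands the job in; it is judged then, once.
Trained networks look in the newest picture that a camera, given by its name, has taken for a name from the list of things; names that differ only in an ending like _2 or _b are one class to them, and where a whole thing is asked for, a point or a joint stands for the part that bears it (a point fixed in the world has none). Each returns a list of dicts, best first, with "p" (0 to 1); they miss things now and then, are a little off and sometimes report something else, mostly with a low value. They report only what shows in the picture. A call takes as long as a camera call. They do not tell look-alikes from the thing itself.
- nets.spot_in(camera, query): "xy" ([column, row] in pixels, amid what is visible of it).
- nets.trace(camera, query): "region" (400x640 bool, what is visible of it) and "xy" ([column, row] in pixels, amid what is visible of it).
- nets.landmark_of(camera, query): "xy" ([column, row] in pixels: a listed point, or the origin of a listed thing).
The state is a dict: "clock": time; "qpos": joint angles; "joint_vel": joint speeds; "joint_efforts": joint torques, N m; "tcp_pos": TCP position; "tool_rot": TCP orientation; "contact_force": force on the tool from outside, world axes, zero at the start; "torque": the same for the moment, N m; "gripper_width": opening from 0.0 (shut) to 1.0 (fully open); "grip_force": force on a finger pad.
Only numpy, scipy, OpenCV 4.12 (cv2) and the standard library are available. Lean on these libraries where they do the work, as an engineer would, in place of code of your own. Each camera call takes 0.05 s, during which the arm holds its last target. There are 200 camera calls.

### The job

Of the three closed canisters, which look alike, one holds a solid silver billet, one a hollow billet and one is empty: pick each up, keeping it upright, and tell by its weight which it is. Set the solid one gently down in the cup of the transport carrier and swing the red-knobbed clamp handle its quarter turn, right to the stop, so that the arm lies over the lid; stand the hollow one, as gently, in the black cork-lined tray and the empty one in the blue tray. Do not knock the setting block, the marker or the dropper bottle out of place.

Things in the scene. Friction and masses are not known exactly. Their poses are not given: they have to be found in the camera images.
- can_a_mid (a point): centre (43 mm up) of one of three identical-looking canisters, upright, 86 mm tall: aluminium body 50 mm across, black ribbed lid 52 mm across on the top 24 mm; grasp the lid from above. Weighs about 155 g empty, 375 g with the hollow billet, 620 g with the solid one (within 10 percent). Which holds what changes every time and cannot be seen; the content can shift a little inside
- can_b_mid (a point): centre (43 mm up) of one of three identical-looking canisters, upright, 86 mm tall: aluminium body 50 mm across, black ribbed lid 52 mm across on the top 24 mm; grasp the lid from above. Weighs about 155 g empty, 375 g with the hollow billet, 620 g with the solid one (within 10 percent). Which holds what changes every time and cannot be seen; the content can shift a little inside
- can_c_mid (a point): centre (43 mm up) of one of three identical-looking canisters, upright, 86 mm tall: aluminium body 50 mm across, black ribbed lid 52 mm across on the top 24 mm; grasp the lid from above. Weighs about 155 g empty, 375 g with the hollow billet, 620 g with the solid one (within 10 percent). Which holds what changes every time and cannot be seen; the content can shift a little inside
- carrier: grey steel base plate 84 x 140 x 8 mm, fixed to the bench, with a black cup and a post. Origin on the cup's axis at bench height, z up; +y points from the cup to the post, whose axis is 66 mm away and whose top is 118 mm high. Set a canister down with the jaws closing along x, so that the gripper clears the post and the knob
- cup_seat (a point): centre of the cup's floor, 12 mm above the bench; same axes as the carrier. The cup's bore is 58 mm wide, flaring to 68 mm at the rim, which is 30 mm above the bench; wall 5 mm. The lid of a canister that stands on the floor is 98 mm above the bench; the clamp's arm passes 2.5 mm above it
- clamp_knob (a point): middle of the red upright knob at the end of the clamp's handle, 125 mm above the bench: 18 mm across, from 110 to 140 mm above the bench, 60 mm from the pivot (the post's axis). The handle bar below has its top 111.5 mm above the bench. The flat steel arm reaches 62 mm out from the pivot, at right angles to the handle. y points from the pivot out along the handle, x along the arm
- clamp (a joint): angle of the clamp about the post: 0 = open (handle along the carrier's +y, arm along its +x, clear of the cup), 1.571 = locked at the end stop (handle along +x, arm along -y over the lid). Grows clockwise seen from above; needs about 2 N at the knob and stays where it is left. Starts between 0 and 0.25
- tray_cork: low square black tray lined with cork, for the hollow billet's canister: 112 x 112 mm outside, 20 mm high, walls 4 mm; fixed. Origin under its centre at bench height, inner floor 4 mm above the bench, x and y along its sides
- tray_blue: low square blue plastic tray, for the empty canister: size, walls, origin and axes as the black one; fixed. The two trays may be found in either place
- stone_setter: small black stone-setting block with a blue pad on it, 42 x 75 x 30 mm, on the bench; bystander. Origin under its middle, y along it
- marker: blue and white marker pen, 135 mm long, 17 mm thick, lying on the bench; bystander. Origin under its middle, y along it
- alcohol_bottle: small amber dropper bottle, 33 mm across, 102 mm tall, standing upright; bystander. Origin under its centre
There are look-alikes about, which are no part of the job. What is shaped like the part that bears can_c_mid but purple is not meant.

How it is judged:
By the outcome, as a careful person would: the job done as asked, in the order asked, and still so for the second after the job is handed in, with the robot touching nothing.
It also fails if it takes over 72 s, if anything falls off the work surface, if the arm or the gripper's body presses on something with over 40 N, if the wrist force passes 120 N, or if a joint passes its speed limit or range.

## Working session

There is one attempt and no reset: what is moved stays moved. The work goes in short steps, Python scripts to look and compute and a tool call to move; the robot and the scene stay as the last step left them, time stands still between calls to the robot, and variables do not carry over. Pictures are saved under pics/ and viewed, at most 10 in all, crops included, and the job is handed in when it is done.

Besides the shell and the picture viewer there is one more tool, called after "Request:" as name(argument=value, ...) on one line, values as JSON. carry_out: Moves the arm, as the interface text tells. Its arguments: {"type":"object","properties":{"targets":{"type":"array","items":{"type":"number"}},"grip_force":{"type":"number"}},"required":["targets"]}

```bash
mkdir -p pics; ls; cat > h.py <<'E'
import numpy as np,cv2
from cell import status,cams,env,nets
def ray(cam,xy,z):
    c=cams.calibration(cam);f=200/np.tan(np.radians(c["fov_y"])/2)
    R=np.array(c["R"]);t=np.array(c["t"])
    d=R.T@np.array([(xy[0]-c["cx"])/f,(xy[1]-c["cy"])/f,1]);o=-R.T@t
    return o+d*(z-o[2])/d[2]
def proj(cam,X):
    c=cams.calibration(cam);f=200/np.tan(np.radians(c["fov_y"])/2)
    p=np.array(c["R"])@np.array(X)+np.array(c["t"]);return np.array([c["cx"]+f*p[0]/p[2],c["cy"]+f*p[1]/p[2]])
def save(cam,n):
    im=cams.grab_frame(cam);cv2.imwrite(f"pics/{n}.png",im[:,:,::-1]);return im
E
python3 - <<'E'
from h import *
np.set_printoptions(precision=4,suppress=True)
for c in("top","scene"):
    save(c,c+"0");k=cams.calibration(c);print(c,k["fov_y"],-np.array(k["R"]).T@k["t"])
    for q,z in(("can_a_mid",.043),("cup_seat",.012),("carrier",0),("clamp_knob",.125),("tray_cork",0),("tray_blue",0),("stone_setter",0),("marker",0),("alcohol_bottle",0)):
        for r in nets.landmark_of(c,q)[:5]: print(q,round(r["p"],2),np.round(r["xy"],1),ray(c,r["xy"],z)[:2])
s=status.sense();print(s)
E
```

```text
pics
top 52.016022093291 [ 0.3513 -0.0316  1.1208]
can_a_mid 0.76 [374.7 193.3] [ 0.511  -0.1977]
can_a_mid 0.16 [432.3 228.6] [ 0.4195 -0.348 ]
cup_seat 0.8 [320.7 184.3] [ 0.5384 -0.0546]
cup_seat 0.21 [374.4 197.4] [ 0.5042 -0.2016]
carrier 0.76 [320.6 188.9] [ 0.5275 -0.0548]
clamp_knob 0.86 [293.1 223. ] [0.4231 0.0137]
tray_cork 0.82 [433.5 229.5] [ 0.4198 -0.3638]
tray_blue 0.66 [206.4 233.2] [0.401  0.2551]
stone_setter 0.62 [390.7 154.8] [ 0.627  -0.2501]
marker 0.85 [274.4 247.2] [0.3658 0.0688]
alcohol_bottle 0.75 [264.6 157.2] [0.6152 0.103 ]
scene 56.9664846714096 [0.1176 0.6664 0.5312]
can_a_mid 0.83 [341.5 198.6] [ 0.5027 -0.1729]
can_a_mid 0.36 [311.5 192.5] [ 0.598  -0.1699]
cup_seat 0.86 [312.8 225.4] [ 0.532  -0.0555]
cup_seat 0.44 [392.3 190.3] [ 0.4076 -0.3442]
carrier 0.56 [315.9 229.9] [ 0.5233 -0.056 ]
clamp_knob 0.71 [337.2 206.2] [0.4313 0.0057]
tray_cork 0.49 [390.  189.5] [ 0.4227 -0.37  ]
tray_blue 0.76 [297.6 328.6] [0.394  0.2552]
stone_setter 0.69 [342.2 194.1] [ 0.5473 -0.2752]
stone_setter 0.48 [313.  193.5] [ 0.6326 -0.2395]
marker 0.56 [356.  269.7] [0.3637 0.0498]
{'clock': 1.0, 'qpos': array([-1.5624,  0.3129,  1.4977,  0.    ,  1.331 , -0.2234]), 'joint_vel': array([ 0.0008,  0.0002, -0.0007,  0.0005, -0.0008, -0.0006]), 'joint_efforts': array([  0.001 , -41.2167, -25.99  ,  -0.0001,   0.0004,   0.    ]), 'tcp_pos': array([ 0.1206, -0.511 ,  0.2137]), 'tool_rot': array([[ 0.9733,  0.2297,  0.    ],
       [ 0.2297, -0.9733, -0.    ],
       [ 0.    ,  0.    , -1.    ]]), 'contact_force': array([-0.1656, -0.4409, -0.5462]), 'torque': array([-0.0679, -0.0036,  0.0204]), 'grip_force': 0.0, 'gripper_width': 1.0023639107372857}
```

View pics/top0.png

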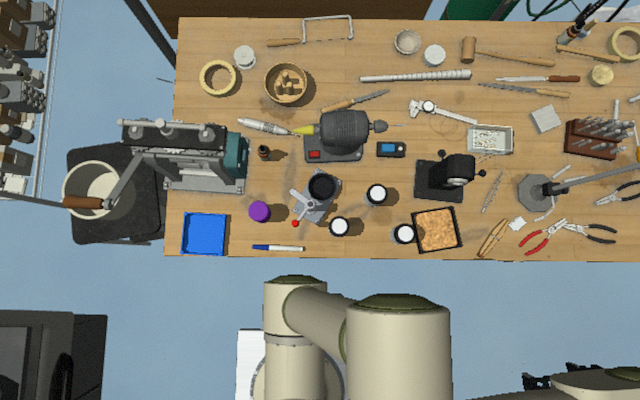

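View pics/scene0.png

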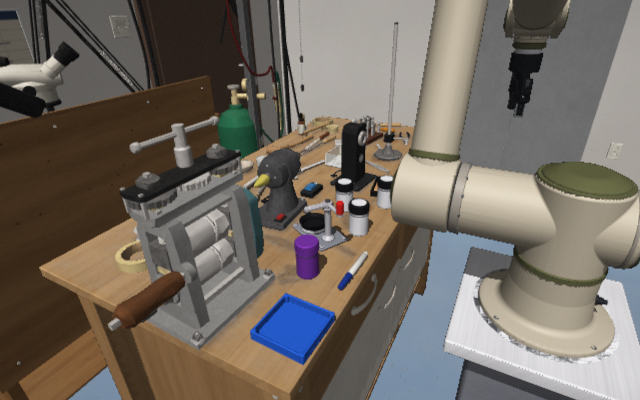

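```bash
python3 - <<'E'
import cv2
im=cv2.imread("pics/top0.png")
cv2.imwrite("pics/c1.png",cv2.resize(im[140:265,280:470],None,fx=4.2,fy=4.2,interpolation=cv2.INTER_CUBIC))
im=cv2.imread("pics/scene0.png")
cv2.imwrite("pics/c2.png",cv2.resize(im[160:290,280:410],None,fx=4.5,fy=4.5,interpolation=cv2.INTER_CUBIC))
E
```

```text
(no output)
```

View pics/c1.png

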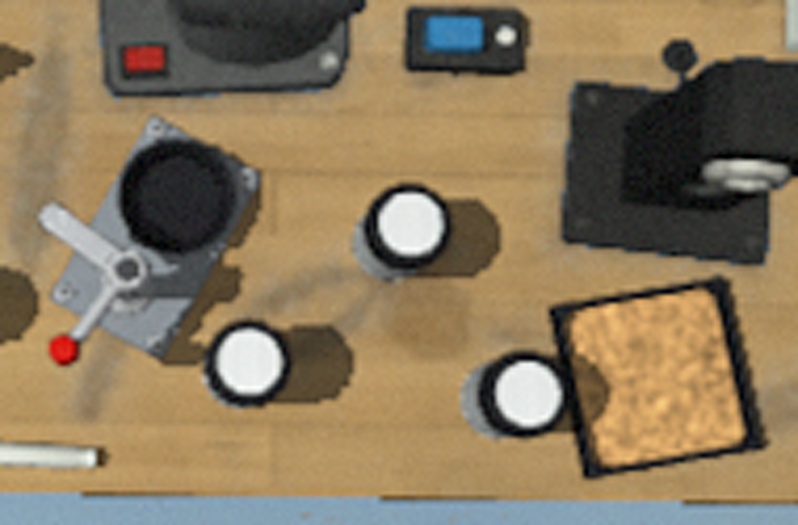

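View pics/c2.png

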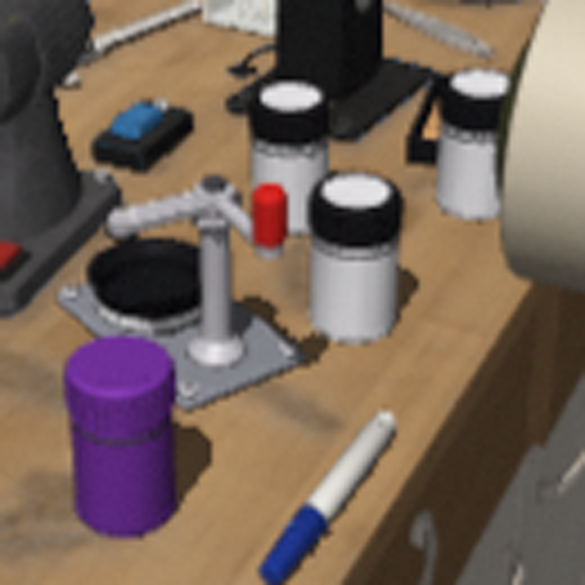

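```bash
python3 - <<'E'
from h import *
np.set_printoptions(precision=4,suppress=True)
im=cv2.imread("pics/top0.png")[:,:,::-1].astype(int)
def cent(m,cam,z,box):
    x0,x1,y0,y1=box;k=np.zeros(m.shape,bool);k[y0:y1,x0:x1]=m[y0:y1,x0:x1]
    ys,xs=np.nonzero(k);p=(xs.mean(),ys.mean());return np.array(p),len(xs),ray(cam,p,z)[:2]
w=im.min(2)>195
for n,b in(("A",(367,389,183,205)),("B",(329,351,216,237)),("C",(395,417,223,245))): print(n,*cent(w,"top",.086,b))
red=(im[:,:,0]>150)&(im[:,:,1]<70)&(im[:,:,2]<70)
print("knob",*cent(red,"top",.137,(285,304,215,231)))
print("cup approx",ray("top",(280+178/4.2,140+195/4.2),.030)[:2])
for n,p,z in(("post",(127,268),.118),("armtip",(47,217),.105),("c1",(155,120),.008),("c2",(260,172),.008),("c3",(160,353),.008),("c4",(54,295),.008)):print(n,ray("top",(280+p[0]/4.2,140+p[1]/4.2),z)[:2])
blue=((im[:,:,2]>130)&(im[:,:,0]<60)).astype(np.uint8); blue[:,:170]=0;blue[:,250:]=0;blue[:200]=0
r=cv2.minAreaRect(cv2.findNonZero(blue));print(r)
for p in cv2.boxPoints(r):print("blue",ray("top",p,.01)[:2])
for p in((555,310),(722,282),(762,440),(588,474)):print("cork",ray("top",(280+p[0]/4.2,140+p[1]/4.2),.02)[:2])
# scene check of lids, knob
im2=cv2.imread("pics/scene0.png")[:,:,::-1].astype(int)
red=(im2[:,:,0]>150)&(im2[:,:,1]<70)&(im2[:,:,2]<70)
print("knob s",*cent(red,"scene",.128,(330,350,195,220)))
for n,p in(("A",(292,96)),("B",(357,191))):print(n,ray("scene",(280+p[0]/4.5,160+p[1]/4.5),.086)[:2])
E
```

```text
A [377.359  192.6795] 156 [ 0.5063 -0.1979]
B [338.7423 225.6135] 163 [ 0.4209 -0.0997]
C [405.3313 233.3795] 166 [ 0.4038 -0.2672]
knob [294.5484 222.5806] 31 [0.4233 0.0097]
cup approx [ 0.5296 -0.0589]
post [ 0.4715 -0.0272]
armtip [0.503 0.021]
c1 [ 0.5831 -0.0437]
c2 [ 0.5493 -0.113 ]
c3 [ 0.4296 -0.0488]
c4 [0.4663 0.0204]
((202.92706298828125, 233.89950561523438), (41.431602478027344, 41.62017059326172), 4.635463237762451)
blue [0.3468 0.319 ]
blue [0.4585 0.3166]
blue [0.451  0.2038]
blue [0.3395 0.2078]
cork [ 0.4599 -0.3016]
cork [ 0.4795 -0.4093]
cork [ 0.3791 -0.4311]
cork [ 0.3561 -0.3202]
knob s [338.9194 206.3548] 62 [0.4252 0.0096]
A [ 0.5039 -0.1979]
B [ 0.4195 -0.0994]
```

Request:
carry_out(targets=[0.085,0.332,-0.172,0.03,0,0.085,0.332,-0.172,0.03,0,0.085,0.332,-0.172,0.03,0,0.085,0.332,-0.172,0.03,0,0.085,0.332,-0.172,0.03,0,0.085,0.332,-0.172,0.03,0,0.085,0.332,-0.172,0.03,0,0.085,0.332,-0.172,0.03,0,0.085,0.332,-0.172,0.03,0,0.085,0.332,-0.172,0.05,0,0.085,0.332,-0.172,0.08,0,0.085,0.332,-0.172,0.11,0,0.085,0.332,-0.172,0.135,0,0.085,0.332,-0.172,0.145,0,0.085,0.332,-0.172,0.145,0], grip_force=40)

```text
clock: 2.25
tcp_pos: [0.4035, -0.2666, 0.0671]
tool_rot: [[0.973, 0.23, -0.003], [0.23, -0.973, 0.003], [-0.002, -0.003, -1.0]]
contact_force: [0.1, -0.5, -0.3]
gripper_width: 0.994
grip_force: 0.0
```

Request:
carry_out(targets=[0.045,0,0,0,0,0.045,0,0,0,0,0.045,0,0,0,0,0.045,0,0,0,0,0.045,0,0,0,0,0.045,0,0,0,0,0.045,0,0,0,0,0.045,0,0,0,0], grip_force=40)

```text
clock: 2.92
tcp_pos: [0.4042, -0.2673, 0.0688]
tool_rot: [[0.973, 0.23, 0.0], [0.23, -0.973, -0.0], [0.0, 0.0, -1.0]]
contact_force: [0.8, 0.5, -0.1]
gripper_width: 0.528
grip_force: 0.0
```

```bash
python3 - <<'E'
from h import *
a=save("top","t1")[170:290,330:480];b=save("scene","s1")[130:250,300:450]
o=np.vstack([cv2.resize(x,None,fx=2.5,fy=2.5,interpolation=2) for x in(a,b)])
cv2.imwrite("pics/c3.png",o[:,:,::-1]);print(o.shape, proj("top",[.404,-.267,.086]),proj("top",[.404,-.267,.17]),status.sense()["gripper_width"])
E
```

```text
(600, 375, 3) [405.23852993 233.30127353] [413.47176574 231.56321544] 0.531713604257358
```

View pics/c3.png

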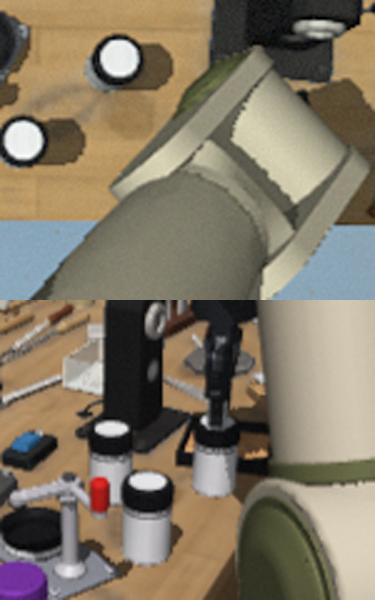

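```bash
python3 - <<'E'
from h import *
np.set_printoptions(precision=4,suppress=True)
y=np.array([.23,-.973,0])
print("C in scene",ray("scene",(387.1,178.7),.086)[:2],proj("scene",[.404,-.267,.086]))
for z in(.055,.086,.11):
    print(z,[proj("scene",np.array([.404,-.267,z])+s*.026*y) for s in(-1,1)])
a=cv2.imread("pics/s1.png")
cv2.imwrite("pics/c4.png",cv2.resize(a[120:210,350:420],None,fx=7,fy=6.5,interpolation=2))
print(status.sense()["tcp_pos"],status.sense()["contact_force"],status.sense()["grip_force"])
E
```

```text
C in scene [ 0.4025 -0.2649] [386.8227 178.3214]
0.055 [array([385.2858, 192.0157]), array([387.0089, 184.2496])]
0.086 [array([385.9452, 182.13  ]), array([387.6638, 174.6704])]
0.11 [array([386.4683, 174.2875]), array([388.1828, 167.0786])]
[ 0.4042 -0.2673  0.0687] [ 0.6931 -0.5318 -0.783 ] 0.0
```

View pics/c4.png

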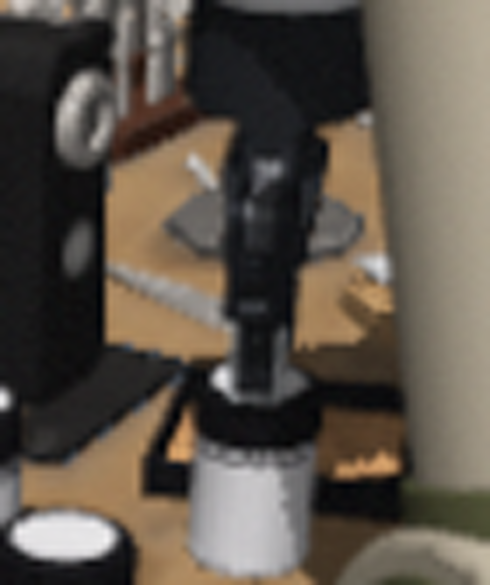

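Request:
carry_out(targets=[0.03,0,0,0,0,0.03,0,0,0,0,0.03,0,0,0,0], grip_force=40)

```text
clock: 3.27
tcp_pos: [0.4042, -0.2673, 0.0686]
tool_rot: [[0.973, 0.23, -0.0], [0.23, -0.973, 0.0], [-0.0, -0.0, -1.0]]
contact_force: [-0.0, -0.8, -0.4]
gripper_width: 0.351
grip_force: 0.0
```

```bash
python3 - <<'E'
from h import *
np.set_printoptions(precision=1,suppress=True)
p=np.array([.1206,-.511,0]);y=np.array([.23,-.973,0])
for z in(.2,.213,.23,.26): print(z,[proj("scene",p+[0,0,z]+s*.05*y) for s in(-1,1)])
a=cv2.imread("pics/scene0.png");b=save("scene","s2")[:,:,::-1]
o=np.hstack([cv2.resize(x,(390,585),interpolation=2) for x in(a[0:120,480:560],b[100:220,345:425])])
cv2.imwrite("pics/c5.png",o)
E
```

```text
0.2 [array([513.9, 133.3]), array([507.3, 123.2])]
0.213 [array([515. , 128.7]), array([508.2, 118.9])]
0.23 [array([516.3, 122.7]), array([509.4, 113.3])]
0.26 [array([518.8, 111.9]), array([511.6, 103.2])]
```

View pics/c5.png

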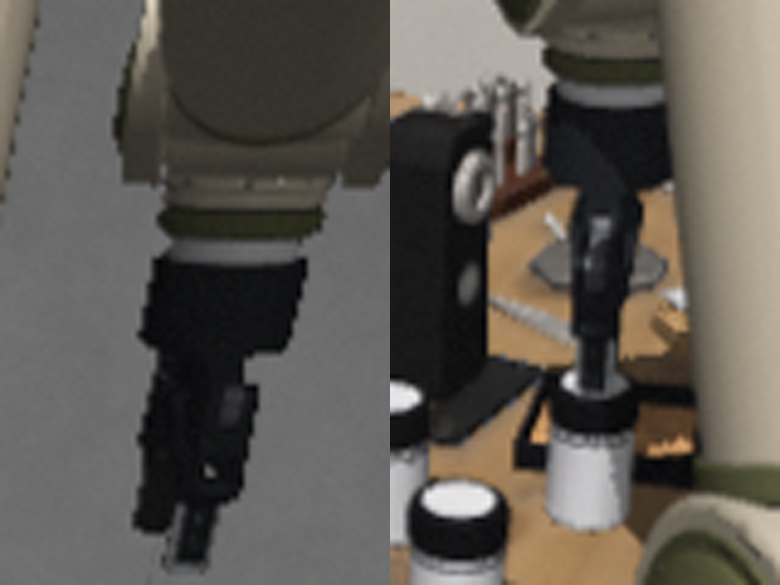

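Request:
carry_out(targets=[0.085,0,0,0,0,0.085,0,0,0,0,0.085,0,0,0,0,0.085,0,0,0,0,0.085,0,0,0,0,0.085,0,0,0,0,0.085,0,0,0,0,0.085,0,0,0.01,0,0.085,0,0,0.02,0,0.085,0,0,0.025,0,0.085,0,0,0.025,0])

```text
clock: 4.23
tcp_pos: [0.4035, -0.2666, 0.042]
tool_rot: [[0.973, 0.23, -0.002], [0.23, -0.973, 0.002], [-0.002, -0.003, -1.0]]
contact_force: [0.5, -0.4, -0.3]
gripper_width: 0.995
grip_force: 0.0
```

Request:
carry_out(targets=[0.045,0,0,0,0,0.045,0,0,0,0,0.045,0,0,0,0,0.045,0,0,0,0,0.045,0,0,0,0,0.045,0,0,0,0,0.045,0,0,0,0], grip_force=40)

```text
clock: 4.82
tcp_pos: [0.4044, -0.2676, 0.0443]
tool_rot: [[0.973, 0.23, 0.001], [0.23, -0.973, -0.001], [0.001, 0.001, -1.0]]
contact_force: [-0.5, 0.3, 6.8]
gripper_width: 0.586
grip_force: 42.7
```

Request:
carry_out(targets=[0.045,0,0,-0.005,0,0.045,0,0,-0.015,0,0.045,0,0,-0.03,0,0.045,0,0,-0.04,0,0.045,0,0,-0.04,0,0.045,0,0,-0.04,0,0.045,0,0,-0.04,0,0.045,0,0,-0.04,0])

```text
clock: 5.48
tcp_pos: [0.4039, -0.2669, 0.083]
tool_rot: [[0.973, 0.23, -0.001], [0.23, -0.973, 0.001], [-0.001, -0.001, -1.0]]
contact_force: [-0.0, 0.5, -3.6]
gripper_width: 0.582
grip_force: 42.8
```

```bash
cat >> h.py <<'E'
def weigh(n=5):
    r=[]
    for i in range(n): r.append(status.sense()["contact_force"]);im=cams.grab_frame("scene")
    print("F",np.mean(r,0).round(2),np.std(r,0).round(2));return im
E
python3 - <<'E'
from h import *
im=weigh();cv2.imwrite("pics/c6.png",cv2.resize(im[60:220,340:440],None,fx=5,fy=3.75*1,interpolation=2)[:,:,::-1])
E
```

```text
F [ 0.18 -0.01 -3.63] [0.58 0.38 0.24]
```

View pics/c6.png

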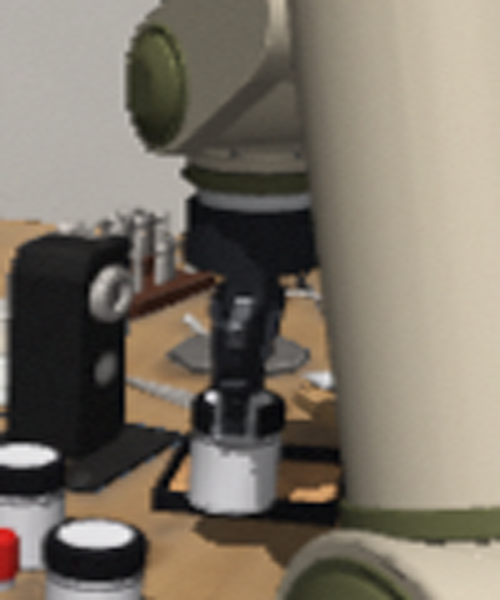

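Request:
carry_out(targets=[0.045,0,0,0.02,0,0.045,0,0,0.033,0,0.045,0,0,0.036,0,0.045,0,0,0.038,0,0.045,0,0,0.039,0,0.045,0,0,0.039,0,0.075,0,0,0.039,0,0.085,0,0,0.039,0,0.085,0,0,0.039,0,0.085,0,0,0.039,0,0.085,0,0,0.0,0,0.085,0,0,-0.04,0,0.085,0,0,-0.04,0])

```text
clock: 6.82
tcp_pos: [0.4066, -0.2697, 0.1304]
tool_rot: [[0.973, 0.23, 0.008], [0.23, -0.973, -0.009], [0.006, 0.01, -1.0]]
contact_force: [0.9, -1.4, 0.9]
gripper_width: 0.994
grip_force: 0.0
```

Request:
carry_out(targets=[0.085,0.055,-0.159,0,0,0.085,0.055,-0.159,0,0,0.085,0.055,-0.159,0,0,0.085,0.055,-0.159,0,0,0.085,0.055,-0.159,0.01,0,0.085,0.055,-0.159,0.045,0,0.085,0.055,-0.159,0.07,0,0.085,0.055,-0.159,0.078,0,0.085,0.055,-0.159,0.078,0,0.045,0.055,-0.159,0.078,0,0.045,0.055,-0.159,0.078,0,0.045,0.055,-0.159,0.078,0,0.045,0.055,-0.159,0.078,0,0.045,0.055,-0.159,0.078,0,0.045,0.055,-0.159,0.078,0,0.045,0.055,-0.159,0.078,0])

```text
clock: 8.15
tcp_pos: [0.422, -0.1005, 0.0472]
tool_rot: [[0.973, 0.229, 0.002], [0.229, -0.973, -0.001], [0.002, 0.002, -1.0]]
contact_force: [-1.8, -0.4, 7.6]
gripper_width: 0.586
grip_force: 41.0
```

Request:
carry_out(targets=[0.045,0,0,-0.005,0,0.045,0,0,-0.015,0,0.045,0,0,-0.03,0,0.045,0,0,-0.04,0,0.045,0,0,-0.04,0,0.045,0,0,-0.04,0,0.045,0,0,-0.04,0,0.045,0,0,-0.04,0])

```text
clock: 8.82
tcp_pos: [0.4207, -0.0997, 0.085]
tool_rot: [[0.973, 0.23, -0.001], [0.23, -0.973, 0.001], [-0.001, -0.001, -1.0]]
contact_force: [0.3, -0.3, -5.8]
gripper_width: 0.584
grip_force: 43.8
```

```bash
python3 -c "
from h import *
weigh()"
```

```text
F [ 0.24 -0.1  -6.21] [0.23 0.34 0.55]
```

```bash
python3 - <<'E'
from h import *
from scipy.optimize import minimize
im=cv2.imread("pics/top0.png").astype(int)
m=(im.max(2)<62).astype(np.uint8);k=np.zeros_like(m);k[168:204,304:340]=m[168:204,304:340]
n,l,s,c=cv2.connectedComponentsWithStats(k);i=1+np.argmax(s[1:,4]);print(s[i],c[i])
M=cv2.resize((l==i).astype(np.uint8)[160:210,300:345],None,fx=8,fy=8,interpolation=0)
th=np.linspace(0,2*np.pi,60)
def model(p):
    o=np.zeros_like(M)
    for z,r in((.030,p[2]),(.010,p[2])):
        q=[(proj("top",[p[0]+r*np.cos(t),p[1]+r*np.sin(t),z])-[300,160]+.5)*8 for t in th]
        cv2.fillPoly(o,[np.int32(q)],1)
    return o
f=lambda p:float((model(p)!=M).sum())/64
best=min(((f([x,y,r]),x,y,r) for x in np.arange(.52,.54,.002) for y in np.arange(-.066,-.05,.002) for r in(.032,.034,.036)))
print(best)
s=status.sense();print(s["tcp_pos"],s["qpos"])
E
```

```text
[309 173  27  28 598] [321.84280936 186.590301  ]Traceback (most recent call last):
  File "<stdin>", line 15, in <module>
  File "<stdin>", line 15, in <genexpr>
  File "<stdin>", line 14, in <lambda>
  File "<stdin>", line 11, in model
  File "h.py", line 9, in proj
    c=cams.calibration(cam);f=200/np.tan(np.radians(c["fov_y"])/2)
ValueError: time passes only in moves, steps and waits
```

Request:
carry_out(targets=[0.045,0,0,-0.03,0,0.045,0,0,-0.065,0,0.045,0.01,0,-0.1,0.05,0.045,0.04,-0.005,-0.1,0.17,0.045,0.07,-0.01,-0.1,0.29,0.045,0.095,-0.013,-0.1,0.41,0.045,0.11,-0.016,-0.1,0.53,0.045,0.1155,-0.016,-0.1,0.65,0.045,0.1155,-0.016,-0.1,0.73,0.045,0.1155,-0.016,-0.1,0.73,0.045,0.1155,-0.016,-0.07,0.73,0.045,0.1155,-0.016,-0.04,0.73,0.045,0.1155,-0.016,-0.02,0.73,0.045,0.1155,-0.016,-0.01,0.73,0.045,0.1155,-0.016,-0.01,0.73,0.045,0.1155,-0.016,-0.01,0.73])

```text
clock: 10.4
tcp_pos: [0.5303, -0.058, 0.0964]
tool_rot: [[0.879, -0.477, 0.001], [-0.477, -0.879, -0.0], [0.001, -0.0, -1.0]]
contact_force: [-0.1, -0.0, -5.0]
gripper_width: 0.581
grip_force: 50.0
```

```bash
python3 - <<'E'
from h import *
a=save("top","t3");b=save("scene","s3")
o=np.hstack([cv2.resize(x,(395,400),interpolation=2) for x in(a[150:250,270:370],b[160:260,280:380])])
cv2.imwrite("pics/c7.png",o[:,:,::-1])
E
```

```text
(no output)
```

View pics/c7.png

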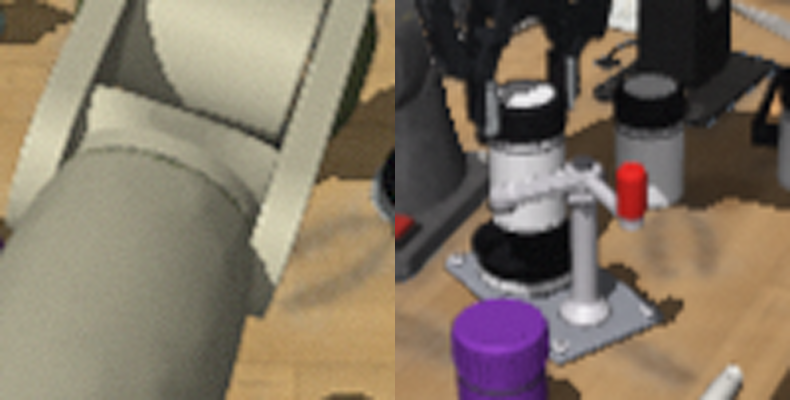

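Request:
carry_out(targets=[0.045,0,0,0.01,0,0.045,0,0,0.02,0,0.045,0,0,0.025,0,0.045,0,0,0.03,0,0.045,0,0,0.033,0,0.045,0,0,0.035,0,0.045,0,0,0.036,0,0.045,0,0,0.036,0])

```text
clock: 11.17
tcp_pos: [0.5299, -0.0578, 0.0598]
tool_rot: [[0.879, -0.478, -0.0], [-0.478, -0.879, -0.0], [-0.0, 0.0, -1.0]]
contact_force: [-0.3, -0.1, -3.9]
gripper_width: 0.584
grip_force: 50.3
```

Request:
carry_out(targets=[0.045,0,0,0.001,0,0.045,0,0,0.0015,0,0.045,0,0,0.002,0,0.045,0,0,0.002,0])

```text
clock: 11.5
tcp_pos: [0.5304, -0.058, 0.0597]
tool_rot: [[0.879, -0.478, 0.002], [-0.478, -0.879, -0.001], [0.002, 0.0, -1.0]]
contact_force: [-7.2, -0.1, 15.2]
gripper_width: 0.586
grip_force: 52.2
```

Request:
carry_out(targets=[0.045,0,0,-0.001,0,0.045,0,0,-0.0015,0,0.06,0,0,-0.0015,0,0.072,0,0,-0.0015,0,0.072,0,0,-0.0015,0,0.072,0,0,-0.0015,0,0.072,0,0,-0.02,0,0.072,0,0,-0.055,0,0.072,0,0,-0.095,0,0.072,0,0,-0.12,0,0.06,0,0,-0.12,-0.12,0.04,0,0,-0.12,-0.24,0.03,-0.02,0,-0.12,-0.36,0.03,-0.04,0,-0.12,-0.48,0.03,-0.06,0,-0.12,-0.6,0.03,-0.08,-0.004,-0.12,-0.72,0.03,-0.1,-0.008,-0.12,-0.84,0.03,-0.1254,-0.0092,-0.12,-0.96,0.03,-0.1254,-0.0092,-0.12,-1.08,0.03,-0.1254,-0.0092,-0.12,-1.2])

```text
clock: 13.17
tcp_pos: [0.4236, 0.0108, 0.178]
tool_rot: [[0.759, 0.651, 0.001], [0.651, -0.759, -0.0], [0.0, 0.001, -1.0]]
contact_force: [1.1, 0.1, 1.1]
gripper_width: 0.349
grip_force: 0.0
```

```bash
python3 - <<'E'
from h import *
s=status.sense();print(s["tcp_pos"],s["tool_rot"][:,1],s["qpos"])
b=save("scene","s4");a=save("top","t4")
red=(b[:,:,0]>150)&(b[:,:,1]<70)&(b[:,:,2]<70);ys,xs=np.nonzero(red[180:240,320:360]);print("knob",xs.mean()+320,ys.mean()+180,len(xs))
# lid white top in scene
w=b.min(2)>180;k=w[170:200,300:330];ys,xs=np.nonzero(k);print(xs.mean()+300,ys.mean()+170,len(xs),proj("scene",[.53,-.058,.098]))
E
```

```text
[0.42356105 0.01080624 0.1779791 ] [ 6.50837212e-01 -7.59217140e-01  5.07662525e-04] [-2.52587630e-01  1.22867225e-01  1.83457595e+00  6.18268882e-05
  1.18349035e+00  6.09498499e-01]
knob 338.90666666666664 206.94666666666666 75
313.2027027027027 196.0810810810811 74 [312.91240055 196.39820139]
```

Request:
carry_out(targets=[0.034,0,0,0,-0.12,0.034,0,0,0,-0.24,0.034,0,0,0,-0.36,0.034,0,0,0,-0.48,0.034,0,0,0,-0.6,0.034,0,0,0,-0.72,0.034,0,0,0,-0.84,0.034,0,0,0,-0.96,0.034,0,0,0,-1.08,0.034,0,0,0,-1.2,0.034,0,0,0,-1.32,0.034,0,0,0,-1.44,0.034,0,0,0,-1.56,0.034,0,0,0,-1.68,0.034,0,0,0,-1.78,0.034,0,0,0,-1.78,0.034,0,0,0.03,-1.78,0.034,0,0,0.055,-1.78,0.034,0,0,0.065,-1.78,0.034,0,0,0.065,-1.78])

```text
clock: 14.93
tcp_pos: [0.423, 0.0104, 0.1107]
tool_rot: [[-0.786, 0.618, -0.004], [0.618, 0.787, 0.001], [0.004, -0.002, -1.0]]
contact_force: [0.3, -0.7, 0.0]
gripper_width: 0.399
grip_force: 0.0
```

```bash
python3 - <<'E'
from h import *
b=save("scene","s5");cv2.imwrite("pics/c8.png",cv2.resize(b[150:250,290:390],(600,600),interpolation=2)[:,:,::-1])
E
```

```text
(no output)
```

View pics/c8.png

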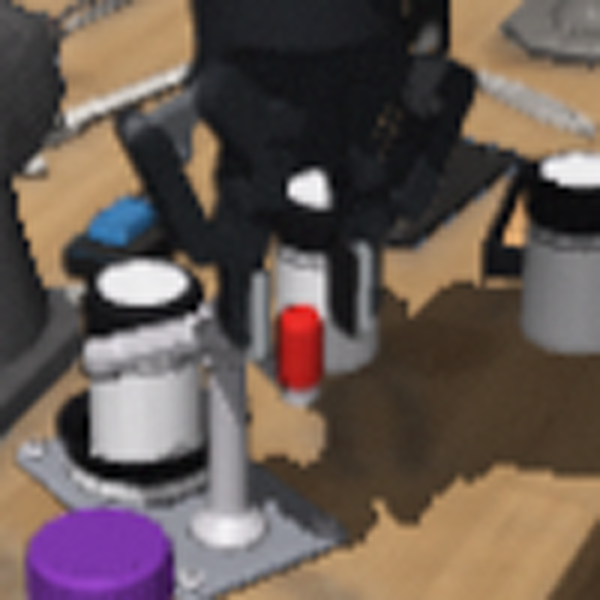

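Request:
carry_out(targets=[0.034,0,0,0.005,0,0.034,0,0,0.01,0,0.022,0,0,0.01,0,0.022,0,0,0.01,0,0.022,0,0,0.01,0], grip_force=20)

```text
clock: 15.4
tcp_pos: [0.4244, 0.0101, 0.103]
tool_rot: [[-0.79, 0.613, 0.001], [0.613, 0.79, -0.0], [-0.001, 0.0, -1.0]]
contact_force: [-0.2, 0.4, 0.1]
gripper_width: 0.252
grip_force: 0.0
```

Request:
carry_out(targets=[0.022,-0.0003,0.006,0,0.1,0.022,-0.0012,0.0119,0,0.2,0.022,-0.0027,0.0177,0,0.3,0.022,-0.0047,0.0234,0,0.4,0.022,-0.0073,0.0288,0,0.5,0.022,-0.0105,0.0339,0,0.6,0.022,-0.0141,0.0387,0,0.7,0.022,-0.0182,0.043,0,0.8,0.022,-0.0227,0.047,0,0.9,0.022,-0.0276,0.0505,0,1.0,0.022,-0.0328,0.0535,0,1.1,0.022,-0.0383,0.0559,0,1.2,0.022,-0.044,0.0578,0,1.3,0.022,-0.044,0.0578,0,1.3])

```text
clock: 16.57
tcp_pos: [0.495, 0.0288, 0.1028]
tool_rot: [[0.383, 0.924, 0.0], [0.924, -0.383, 0.0], [0.0, 0.0, -1.0]]
contact_force: [-0.1, 0.1, 0.0]
gripper_width: 0.257
grip_force: 0.0
```

```bash
cat >> h.py <<'E'
def knob():
    b=cams.grab_frame("scene");red=(b[:,:,0]>130)&(b[:,:,1]<70)&(b[:,:,2]<70);red[:,:280]=0;red[:,360:]=0;red[:170]=0;red[235:]=0
    ys,xs=np.nonzero(red);p=(xs.mean(),ys.mean());X=ray("scene",p,.125)[:2];d=X-[.472,-.0265]
    print("knob",p,len(xs),X,"r",np.hypot(*d),"clamp",np.radians(151.5)-np.arctan2(d[1],d[0]))
    s=status.sense();print(s["tcp_pos"],s["contact_force"],s["gripper_width"])
E
python3 -c "
from h import *
knob()"
```

```text
knob (np.float64(298.8636363636364), np.float64(208.20454545454547)) 44 [0.50523485 0.05134739] r 0.08464496980094541 clamp 1.476875913052445
[0.49461998 0.02880634 0.10281946] [-0.28313636  0.12407633 -0.86139524] 0.2549132851020816
```

Request:
carry_out(targets=[0.022,-0.0001,0.003,0,0.05,0.022,-0.0003,0.006,0,0.1,0.022,-0.0005,0.0078,0,0.13,0.022,-0.0008,0.0096,0,0.16,0.022,-0.0008,0.0096,0,0.16])

```text
clock: 17.03
tcp_pos: [0.5024, 0.0248, 0.1027]
tool_rot: [[0.52, 0.854, -0.001], [0.854, -0.52, 0.001], [-0.0, -0.001, -1.0]]
contact_force: [-2.2, 1.7, 1.2]
gripper_width: 0.255
grip_force: 1.5
```

Request:
carry_out(targets=[0.022,0,0.001,0,0.015,0.022,0,0.002,0,0.03,0.022,0,0.002,0,0.03])

```text
clock: 17.28
tcp_pos: [0.5025, 0.0245, 0.1026]
tool_rot: [[0.545, 0.838, -0.005], [0.838, -0.545, 0.002], [-0.001, -0.005, -1.0]]
contact_force: [-11.2, 5.7, 7.3]
gripper_width: 0.258
grip_force: 6.2
```

Request:
carry_out(targets=[0.022,0,0.001,0,0,0.022,0,0.001,0,0,0.03,0,-0.001,0,0,0.034,0,-0.002,0,0,0.034,0,-0.002,0,0,0.034,0,-0.002,-0.03,0,0.034,0,-0.002,-0.07,0,0.05,0,-0.002,-0.1,0,0.05,0,-0.002,-0.1,0])

```text
clock: 18.03
tcp_pos: [0.5056, 0.024, 0.2088]
tool_rot: [[0.546, 0.837, 0.011], [0.838, -0.546, -0.002], [0.004, 0.011, -1.0]]
contact_force: [0.7, 0.3, -0.0]
gripper_width: 0.588
grip_force: 0.0
```

```bash
python3 -c "
from h import *
knob();print(status.sense()['tool_rot'],status.sense()['qpos'])
print(proj('scene',[.472+.06*.477,-.0265+.06*.879,.125]))"
```

```text
knob (np.float64(301.81720430107526), np.float64(205.247311827957)) 93 [0.50618148 0.03651466] r 0.07168836252645037 clamp 1.5703955578665525
[0.50450541 0.02412241 0.20554572] [ 0.18927518 -0.46084375 -0.40959978] 0.5865179541306783
[[ 0.54660044  0.83736682  0.00669063]
 [ 0.83738995 -0.54660408 -0.00143368]
 [ 0.00245661  0.00638632 -0.99997659]] [-1.84465855e-01  2.71628614e-01  1.57468933e+00 -1.89664564e-04
  1.28843457e+00  3.93895324e-01]
[306.15256073 203.80387962]
```

```bash
python3 - <<'E'
from h import *
for cam,box,z in(("scene",(280,360,170,235),.125),("top",(270,340,170,230),.138)):
    b=cams.grab_frame(cam);red=((b[:,:,0]>130)&(b[:,:,1]<70)&(b[:,:,2]<70)).astype(np.uint8)
    x0,x1,y0,y1=box;n,l,s,c=cv2.connectedComponentsWithStats(red[y0:y1,x0:x1])
    for i in range(1,n):
        p=c[i]+[x0,y0];X=ray(cam,p,z)[:2];d=X-[.472,-.0265]
        print(cam,p,s[i][4],X,"r",np.hypot(*d),"ang",np.degrees(np.arctan2(d[1],d[0])))
E
```

```text
scene [305.17283951 203.50617284] 81 [0.50337535 0.0259697 ] r 0.06113495385599561 ang 59.121808214265876
scene [280.83333333 215.58333333] 12 [0.52403391 0.0967113 ] r 0.1337480893219908 ang 67.10496597843968
top [287.84615385 192.46153846] 13 [0.49598395 0.02737872] r 0.05897581239858611 ang 66.00390254686057
```

Request:
carry_out(targets=[0.085,-0.299,0.075,0,0,0.085,-0.299,0.075,0,0,0.085,-0.299,0.075,0,0,0.085,-0.299,0.075,0,0,0.085,-0.299,0.075,0,0,0.085,-0.299,0.075,0,0,0.085,-0.299,0.075,0,0,0.085,-0.299,0.075,0.01,0,0.085,-0.299,0.075,0.04,0,0.085,-0.299,0.075,0.08,0,0.085,-0.299,0.075,0.12,0,0.085,-0.299,0.075,0.145,0,0.085,-0.299,0.075,0.157,0,0.085,-0.299,0.075,0.157,0])

```text
clock: 19.35
tcp_pos: [0.4002, -0.2649, 0.0418]
tool_rot: [[0.547, 0.837, -0.005], [0.837, -0.547, 0.006], [0.002, -0.008, -1.0]]
contact_force: [0.1, -0.5, -0.5]
gripper_width: 0.995
grip_force: 0.0
```

Request:
carry_out(targets=[0.045,0,0,0,0,0.045,0,0,0,0,0.045,0,0,0,0,0.045,0,0,0,0,0.045,0,0,0,0,0.045,0,0,0,0,0.045,0,0,0,0,0.045,0,0,-0.005,0,0.045,0,0,-0.015,0,0.045,0,0,-0.035,0,0.045,0,0,-0.06,0,0.045,0,0,-0.06,0,0.045,0,0,-0.06,0], grip_force=40)

```text
clock: 20.43
tcp_pos: [0.4024, -0.267, 0.1067]
tool_rot: [[0.547, 0.837, 0.001], [0.837, -0.547, -0.002], [-0.001, 0.002, -1.0]]
contact_force: [-1.4, -0.5, -4.9]
gripper_width: 0.586
grip_force: 44.0
```

Request:
carry_out(targets=[0.045,-0.02,0.018,0,0,0.045,-0.045,0.041,0,0,0.045,-0.065,0.06,0,0,0.045,-0.074,0.0675,0,0,0.045,-0.074,0.0675,0,0,0.045,-0.074,0.0675,0.02,0,0.045,-0.074,0.0675,0.04,0,0.045,-0.074,0.0675,0.048,0,0.045,-0.074,0.0675,0.051,0,0.045,-0.074,0.0675,0.053,0,0.045,-0.074,0.0675,0.054,0,0.045,-0.074,0.0675,0.054,0])

```text
clock: 21.43
tcp_pos: [0.4184, -0.3658, 0.0523]
tool_rot: [[0.547, 0.837, 0.001], [0.837, -0.547, -0.001], [-0.0, 0.001, -1.0]]
contact_force: [-0.2, 0.8, -4.2]
gripper_width: 0.587
grip_force: 44.0
```

Request:
carry_out(targets=[0.045,0,0,0.0005,0,0.045,0,0,0.001,0,0.045,0,0,0.0015,0,0.045,0,0,0.0015,0])

```text
clock: 21.77
tcp_pos: [0.4184, -0.3659, 0.051]
tool_rot: [[0.547, 0.837, 0.001], [0.837, -0.547, -0.001], [-0.0, 0.001, -1.0]]
contact_force: [-1.0, 1.3, 3.3]
gripper_width: 0.584
grip_force: 44.7
```

Request:
carry_out(targets=[0.055,0,0,0,0,0.07,0,0,0,0,0.085,0,0,0,0,0.085,0,0,0,0,0.085,0,0,-0.03,0,0.085,0,0,-0.07,0,0.085,0,0,-0.1,0,0.085,0.035,-0.022,-0.1,0,0.085,0.07,-0.045,-0.1,0,0.085,0.105,-0.067,-0.1,0,0.085,0.14,-0.089,-0.1,0,0.085,0.16,-0.055,-0.1,0,0.085,0.188,-0.019,-0.1,0,0.085,0.188,-0.019,-0.1,0,0.085,0.188,-0.019,-0.07,0,0.085,0.188,-0.019,-0.035,0,0.085,0.188,-0.019,-0.01,0,0.085,0.188,-0.019,0.004,0,0.085,0.188,-0.019,0.004,0])

```text
clock: 23.35
tcp_pos: [0.5035, -0.197, 0.0432]
tool_rot: [[0.547, 0.837, -0.005], [0.837, -0.547, 0.003], [0.0, -0.006, -1.0]]
contact_force: [-0.1, -0.5, 0.5]
gripper_width: 0.996
grip_force: 0.0
```

Request:
carry_out(targets=[0.045,0,0,0,0,0.045,0,0,0,0,0.045,0,0,0,0,0.045,0,0,0,0,0.045,0,0,0,0,0.045,0,0,0,0,0.045,0,0,0,0,0.045,0,0,-0.005,0,0.045,0,0,-0.015,0,0.045,0,0,-0.03,0,0.045,0,0,-0.03,0,0.045,0,0,-0.03,0,0.045,0,0,-0.03,0])

```text
clock: 24.43
tcp_pos: [0.5049, -0.1977, 0.0759]
tool_rot: [[0.547, 0.837, -0.0], [0.837, -0.547, 0.0], [-0.0, -0.0, -1.0]]
contact_force: [-0.8, -0.6, -1.8]
gripper_width: 0.583
grip_force: 42.2
```

```bash
python3 -c "
from h import *
weigh();print(status.sense()['tcp_pos'],status.sense()['qpos'])"
```

```text
F [-0.31 -0.42 -2.07] [0.38 0.33 0.32]
[ 0.50494853 -0.19773539  0.07573855] [-5.89377396e-01  4.97411923e-01  1.61511863e+00 -1.04619357e-05
  1.02990579e+00 -1.03924967e-02]
```

Request:
carry_out(targets=[0.045,0,0,-0.03,0,0.045,0,0,-0.065,0,0.045,0,0,-0.1,0,0.045,0,0,-0.13,0,0.045,0.015,-0.02,-0.14,0,0.045,0.035,-0.047,-0.14,0,0.045,0.056,-0.075,-0.14,0,0.045,0.077,-0.103,-0.14,0,0.045,0.098,-0.132,-0.14,0,0.045,0.12,-0.161,-0.14,0,0.045,0.142,-0.19,-0.14,0,0.045,0.164,-0.22,-0.14,0,0.045,0.194,-0.242,-0.14,0,0.045,0.224,-0.264,-0.14,0,0.045,0.254,-0.286,-0.14,0,0.045,0.284,-0.308,-0.14,0,0.045,0.31,-0.328,-0.14,0,0.045,0.3245,-0.3384,-0.14,0,0.045,0.3245,-0.3384,-0.14,0,0.045,0.3245,-0.3384,-0.14,0])

```text
clock: 26.35
tcp_pos: [0.3991, 0.2594, 0.2158]
tool_rot: [[0.546, 0.838, -0.001], [0.838, -0.546, -0.0], [-0.001, -0.0, -1.0]]
contact_force: [-0.3, -0.1, -2.4]
gripper_width: 0.583
grip_force: 42.8
```

Request:
carry_out(targets=[0.045,0,0,0.03,0,0.045,0,0,0.065,0,0.045,0,0,0.1,0,0.045,0,0,0.13,0,0.045,0,0,0.148,0,0.045,0,0,0.156,0,0.045,0,0,0.16,0,0.045,0,0,0.162,0,0.045,0,0,0.163,0,0.045,0,0,0.164,0,0.045,0,0,0.1645,0,0.045,0,0,0.1645,0])

```text
clock: 27.35
tcp_pos: [0.3997, 0.259, 0.0522]
tool_rot: [[0.547, 0.837, 0.001], [0.837, -0.547, 0.0], [0.001, 0.001, -1.0]]
contact_force: [-0.5, -0.5, -1.2]
gripper_width: 0.583
grip_force: 42.7
```

Request:
carry_out(targets=[0.045,0,0,0.0005,0,0.045,0,0,0.001,0,0.045,0,0,0.0015,0,0.045,0,0,0.0015,0])

```text
clock: 27.68
tcp_pos: [0.4, 0.2592, 0.0518]
tool_rot: [[0.547, 0.837, 0.002], [0.837, -0.547, 0.001], [0.002, 0.001, -1.0]]
contact_force: [-3.5, -2.0, 15.0]
gripper_width: 0.583
grip_force: 44.4
```

Seated; ease off, release and rise clear.

Request:
carry_out(targets=[0.045,0,0,-0.001,0,0.045,0,0,-0.0015,0,0.055,0,0,-0.0015,0,0.07,0,0,-0.0015,0,0.085,0,0,-0.0015,0,0.085,0,0,-0.0015,0,0.085,0,0,-0.03,0,0.085,0,0,-0.07,0,0.085,0,0,-0.11,0,0.085,0,0,-0.15,0,0.085,0,0,-0.15,0,0.085,-0.04,0,-0.15,0,0.085,-0.08,0,-0.15,0,0.085,-0.08,0,-0.15,0])

```text
clock: 28.85
tcp_pos: [0.3522, 0.189, 0.1993]
tool_rot: [[0.548, 0.836, -0.003], [0.836, -0.548, -0.002], [-0.003, -0.002, -1.0]]
contact_force: [0.1, 0.0, 0.3]
gripper_width: 0.996
grip_force: 0.0
```

```bash
python3 - <<'E'
from h import *
np.set_printoptions(precision=3,suppress=True)
for cam,z in(("scene",.125),("top",.138)):
    b=save(cam,cam+"9")
    red=((b[:,:,0]>130)&(b[:,:,1]<70)&(b[:,:,2]<70)).astype(np.uint8);x0,x1,y0,y1=(284,360,170,230)
    n,l,s,c=cv2.connectedComponentsWithStats(red[y0:y1,x0:x1])
    for i in range(1,n):
        p=c[i]+[x0,y0];X=ray(cam,p,z)[:2];d=X-[.472,-.0265];print(cam,"knob",p,s[i][4],X,np.degrees(np.arctan2(d[1],d[0])))
    w=(b.min(2)>180).astype(np.uint8)
    for nm,C in(("solid",(.53,-.058,.098)),("hollow",(.4184,-.3659,.09)),("empty",(.399,.259,.09))):
        q=proj(cam,C);x,y=q.astype(int);k=w[y-10:y+11,x-10:x+11];ys,xs=np.nonzero(k)
        print(cam,nm,q,len(xs),(xs.mean()+x-10,ys.mean()+y-10) if len(xs) else None)
    for q in("stone_setter","marker","alcohol_bottle","can_a_mid"):
        print(q,[(round(r["p"],2),ray(cam,r["xy"],.05 if q[0]=="c" else 0)[:2]) for r in nets.landmark_of(cam,q)[:4]])
E
```

```text
scene knob [305.207 203.573] 82 [0.503 0.026] 59.426848226956125
scene solid [312.912 196.398] 45 (np.float64(314.1333333333333), np.float64(199.73333333333332))
scene hollow [392.826 164.126] 45 (np.float64(392.2), np.float64(163.88888888888889))
scene empty [291.423 291.666] 250 (np.float64(290.752), np.float64(291.788))
stone_setter [(0.58, array([ 0.645, -0.242]))]
marker [(0.74, array([0.367, 0.06 ])), (0.39, array([ 0.418, -0.342]))]
alcohol_bottle [(0.22, array([ 0.423, -0.364]))]
can_a_mid [(0.7, array([ 0.396, -0.269])), (0.56, array([0.402, 0.269]))]
top knob [287.765 190.824] 34 [0.5   0.028] 62.66751026187215
top solid [322.757 181.954] 164 (np.float64(321.5670731707317), np.float64(183.0487804878049))
top hollow [444.927 228.026] 169 (np.float64(444.6804733727811), np.float64(227.36094674556213))
top empty [195.701 232.244] 0 None
stone_setter [(0.86, array([ 0.636, -0.245]))]
marker [(0.74, array([0.357, 0.07 ]))]
alcohol_bottle [(0.64, array([0.613, 0.101]))]
can_a_mid []
```

```bash
python3 -c "
from h import *
print(env.hand_in())"
```

```text
the job is handed in; nothing more can be done
None
```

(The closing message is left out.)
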